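# Separator board and next layer on a packing stack

### The arm

A 6-joint arm with a two-finger parallel gripper is mounted at the origin on the work surface. World frame = base frame: x ahead of the robot, y to its left, z up, the work surface at z = 0. Lengths are in m, angles in rad, forces in N, time in s.
With the tool pointing down it reaches from about 0.4 to 0.825 m from the base axis. Payload 7 kg.
Tool frame: the origin (TCP) lies at the centre of the arm's flange, where the gripper is bolted on; the fingertips stand 178 mm ahead of it and the grasp point (between the pads) lies ahead of it (tcp_to_grasp is the z of the grasp point in the tool frame, in m); z points along the fingers, x is the direction in which the jaws open and shut, and the axes are right-handed (so a half turn about z gives the same grasp; the last joint's range is limited). The gripper opens to 88 mm and grips with 3 to 60 N. Pads are 19 mm wide; open, the fingers measure 130 mm over their backs; the gripper's body (78 mm by 193 mm) begins 47 mm behind the grasp point.
Start: joints at [1.456, 0.359, 0.012, 0, -1.224, -0.288], TCP at [0.265, 0.621, 0.405] pointing down, gripper open.
Joint ranges: [-3.07, 3.07], [-1.43, 2.12], [-1.02, 1.25], [-3.03, 1.67], [-3.05, -0], [-3.03, 3.03]. Speed limits (rad/s): [2.39, 2.39, 3.01, 3.14, 3.14, 3.14].

### API

Orientations are given as [roll, pitch, yaw] about the fixed x, y, z axes, in that order (R = Rz(yaw) Ry(pitch) Rx(roll)).
In Python, from station import get_state, grab_frame, job_done, tcp_to_grasp gives the robot as it stands.
- The arm moves only by the tool drive_tool, never from a script. Its argument "moves" is a list of rows, each a list of 7 numbers: the shift along the tool's x, y, z in mm, then the turn, a rotation vector about the tool's x, y, z in degrees, then the closure, from -1 (fully open) to 1 (shut), so that 0 is half open. In form: [[dx, dy, dz, ax, ay, az, claw], ...]. A call has 1 to 12 rows; each row is the pose to reach, as a shift and turn from the pose commanded when the call began, along the tool's axes at that moment; what a row does not reach only later rows make up. A row lasts 1/8 s, in which the tool goes at most 62.5 mm and 10.7 degrees, less where a joint would pass 70% of its speed; a pose out of reach is approached as far as the arm can. A call with a gripper value outside its range is refused whole. The fingers move at their own pace and stop on an object; "grip_force" is the grip in N (left out, the last holds). Time passes only in rows, so rows that repeat a pose let the fingers close. It gives the time, the measured TCP pose, the force and the opening at its end, in the units of the state.
- get_state(): the state, without advancing time (a new reading comes with each control period).
- grab_frame(name): name is "scene" or "top"; returns a dict with "img" (400x640x3 uint8, red, green, blue), "range_z" (400x640 float32, m along the optical axis (not along the pixel's ray), 0 where there is no reading), "fovy" (degrees; the focal length in pixels is half the picture's height over the tangent of half this angle, whatever the lens; pixels are square), "cx", "cy" (the principal point, pixels), "k1" (the pictures are not rectified: a ray, as slopes to the right and down, at radius r is drawn at 1 + k1 r^2 times it, then the intrinsics apply), "rvec" (rotation vector, rad) and "tvec" (3), from world to camera coordinates, as OpenCV has them. Camera axes: x right, y down, z forward; pixel columns grow to the right and rows downward; lengths in m; the calibration is good to about 2 mm. A picture is of the moment at which its call begins.
- job_done(): hands the job in, once; it reports no verdict.
The state is a dict: "t": time; "q": joint angles; "qd": joint speeds; "joint_efforts": joint torques, N m; "eef_pos": TCP position; "ee_rot": TCP orientation; "force": force on the tool from outside, world axes, zero at the start; "moment": the same for the moment, N m; "width": finger opening in m.
Only numpy, scipy, OpenCV 4.12 (cv2) and the standard library are available. Lean on these libraries where they do the work, as an engineer would, in place of code of your own. Each camera call takes 0.05 s, during which the arm holds its last target. There are 200 camera calls.

### The job

Lay the full-length separator board flat along the two steel outlet boxes on the packing board, then stack the straight conduit body (the one with a hub at each end) lid up on it. Both must be centred across the boxes, in line with them and pushed up until they touch the steel end stop; set the conduit body down gently, without dropping it or pressing hard. Do not shift the boxes or disturb the other things on the bench.

Things in the scene. Friction and masses are not known exactly. Their poses are not given: they have to be found in the camera images.
- jig: Packing jig, fixed: plywood board 300 x 110 x 18 mm with an upright dark steel plate (the end stop) across it near one end. Origin at the centre of the board's underside; x along the board towards the end stop, y across it, z up. The stop plate is 90 mm wide, 8 mm thick, and its top is 118 mm above the bench; its face towards the boxes lies at x = +115 mm.
- stop (a point): Point on the jig's end-stop face, mid-width, at the height of the board's top (18 mm above the bench). Axes as the jig: x points into the stop, so the stack lies on its -x side.
- box_a: Galvanised steel outlet box with round knockouts, 108 (x) x 54 (y) x 48 (z) mm, loose on the jig with its closed flat back up, next to the end stop. Origin: centre of its underside. Part of the lower layer.
- box_b: Identical outlet box, end to end with box_a on the side away from the stop. Together they make the lower layer, about 218 mm long, 54 mm wide, its top 66 mm above the bench.
- separator: Full-length separator: brown hardboard, 220 (x) x 64 (y) x 8 (z) mm, 0.1 kg, lying flat on two small fixed wooden bearers that hold its underside 20 mm above the bench (bearers 24 x 50 x 20 mm, below it at x = -75 and +75 mm; nothing under its middle). Origin: centre of its underside. Can be gripped across its 64 mm width.
- casting: Straight grey conduit body, lying lid up on the bench, about 0.45 kg. Overall 200 mm long in x, 50 mm high: a body 130 (x) x 52 (y) x 46 (z) mm with a 4 mm plain metal lid on top (44 mm wide), and a round hub (40 mm across at its rim, axis 24 mm above the underside) projecting 35 mm at each end. The two ends are alike. Origin: centre of its flat underside.
- offcut: Bystander: short offcut of the same hardboard, 110 x 64 x 8 mm. Origin: centre of its underside.
- elbow: Bystander: shorter grey conduit body, 100 x 52 x 50 mm, with one hub at an end (+x) and one on a side (+y). Origin: centre of its underside, below the middle of the 100 mm body.
- can: Bystander: upright spray can, 66 mm across, 170 mm high. Origin: centre of its underside.
- tape: Bystander: tape roll lying flat, 100 mm across, 48 mm high. Origin: centre of its underside.
- driver: Bystander: screwdriver lying on the bench, handle to its -x.
- hammer: Bystander: hammer lying on the bench, handle to its -x.
There are look-alikes about, which are no part of the job. Leave any pink or yellow look-alike of the box_a alone.

How it is judged:
By the outcome, as a careful person would: the job done as asked, in the order asked, and still so for the second after the job is handed in, with the robot touching nothing.
It also fails if it takes over 64 s, if anything falls off the work surface, if the arm or the gripper's body presses on something with over 40 N, if the wrist force passes 120 N, or if a joint passes its speed limit or range.

## Working session

There is one attempt and no reset: what is moved stays moved. The work goes in short steps, Python scripts to look and compute and a tool call to move; the robot and the scene stay as the last step left them, time stands still between calls to the robot, and variables do not carry over. Pictures are saved under pics/ and viewed, about 8 in all and at most 12, crops included, and the job is handed in when it is done.

Besides the shell and the picture viewer there is one more tool, called after "Request:" by a JSON object that holds its "op" and its "data", one argument or row to a line. drive_tool: Moves the arm, as the interface text tells. Its arguments: {"type":"object","properties":{"moves":{"type":"array"},"grip_force":{"type":"number"}},"required":["moves"]}

```bash
ls; mkdir -p pics; cat > h.py <<'E'
import numpy as np, cv2
from station import *
def cam(name):
    f=grab_frame(name); R=cv2.Rodrigues(np.array(f["rvec"],float))[0]; t=np.array(f["tvec"],float).ravel()
    h,w=f["img"].shape[:2]; F=h/2/np.tan(np.radians(f["fovy"])/2)
    v,u=np.mgrid[:h,:w]; xd=(u-f["cx"])/F; yd=(v-f["cy"])/F
    x,y=xd.copy(),yd.copy()
    for _ in range(15):
        s=1+f["k1"]*(x*x+y*y); x,y=xd/s,yd/s
    z=f["range_z"]; P=np.stack([x*z,y*z,z],-1)
    W=(P-t)@R; W[z==0]=np.nan
    return f,W
def save(n,img,s=1):
    cv2.imwrite("pics/"+n+".png",cv2.resize(cv2.cvtColor(img,cv2.COLOR_RGB2BGR),None,fx=s,fy=s))
def rect(pts):
    c,wh,a=cv2.minAreaRect(pts.astype(np.float32)*1000); 
    if wh[0]<wh[1]: wh=wh[::-1]; a+=90
    return np.round(c,1),np.round(wh,1),round((a+90)%180-90,2)
E
python3 - <<'E'
from h import *
print(get_state(),tcp_to_grasp)
for n in("top","scene"):
    f,W=cam(n); save(n+"0",f["img"]); print(n,f["k1"],f["fovy"],f["cx"],f["cy"],W[200,320],-cv2.Rodrigues(f["rvec"])[0].T@np.array(f["tvec"]).ravel())
    np.save(n+"W.npy",W)
E
```

```text
pics
{'t': 0.0, 'q': array([ 1.45607611e+00,  3.59406676e-01,  1.10541699e-02, -3.39879567e-04,
       -1.22404670e+00, -2.88081472e-01]), 'qd': array([ 0.00056299, -0.00062509, -0.00067894,  0.00016537, -0.00034768,
       -0.00108911]), 'joint_efforts': array([ 1.35931070e-03, -5.82722855e+01,  2.93055564e+01,  6.99740767e+00,
        6.90290850e-03, -1.36928497e-04]), 'eef_pos': array([0.26453772, 0.62080519, 0.40370943]), 'ee_rot': array([-3.14144355e+00, -1.62760874e-03, -1.97371390e+00]), 'force': array([0.00284698, 0.48905023, 0.0105064 ]), 'moment': array([0.0083728 , 0.03833599, 0.03167561]), 'width': 0.08761648385696155} 0.1593
top -0.07810792234788982 51.61451112094903 317.9052083912461 200.3987171158805 [4.77823713e-01 4.70339194e-02 4.31141958e-04] [0.42276452 0.05207361 1.13607119]
scene -0.06798629823014762 57.04579246293462 324.5956179911661 199.40598915189625 [0.45653412 0.01438374 0.00062992] [1.02144621 0.1584466  0.96327448]
```

View pics/top0.png

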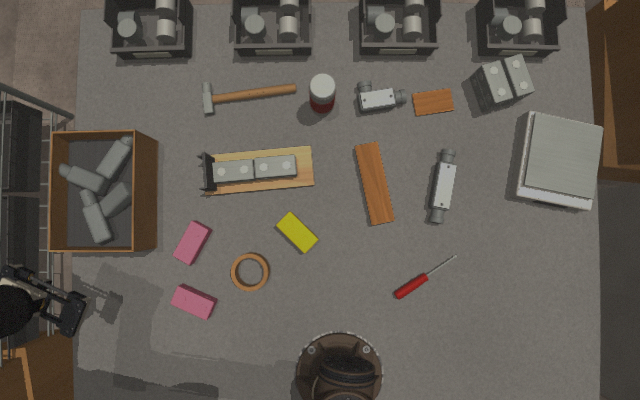

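View pics/scene0.png

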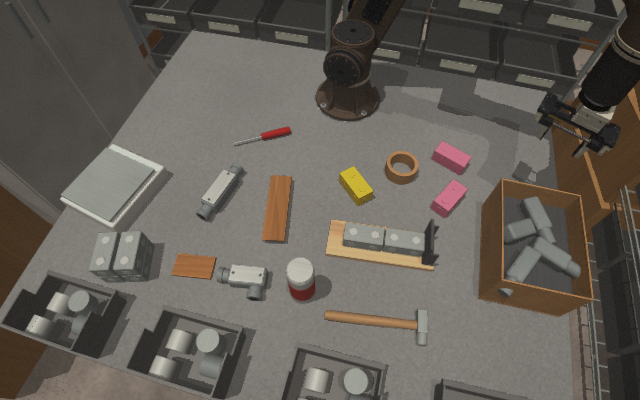

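The top picture shows the jig at (258,170) with its stop on the left, at (207,172).
- **Separator candidates:** the long board at (374,182) and the offcut at (432,101). I choose the long one.
- **Casting candidates:** the straight body with two hubs at (442,186), the elbow at (380,97), and the ones in the bin at (100,190). I choose (442,186).

Next I'll measure these and check the choice in one crop.

```bash
python3 - <<'E'
from h import *
f,W=cam("top"); g,V=cam("scene")
save("crop1",f["img"][130:240,190:470],2.8)
def band(W,r,zl,zh):
    v0,v1,u0,u1=r; p=W[v0:v1,u0:u1].reshape(-1,3); return p[(p[:,2]>zl)&(p[:,2]<zh)]
def rep(n,p):
    m,k,l=cv2.connectedComponents,0,0
    print(n,len(p),rect(p[:,:2]),"med",np.round(np.median(p,0)*1e3,1), "z", np.round(np.percentile(p[:,2],[5,50,95])*1e3,1))
for nm,A,rs in(("top",W,[(135,230,350,400),(140,230,422,462),(140,200,195,320)]),("scene",V,[(170,245,258,295),(160,222,192,245),(215,275,322,445)])):
    s,c,j=rs
    rep(nm+" sep",band(A,s,.020,.036)); rep(" cast top",band(A,c,.044,.056)); rep(" cast all",band(A,c,.015,.06))
    rep(" board",band(A,j,.010,.026)); rep(" boxes",band(A,j,.060,.070)); rep(" stop",band(A,j,.085,.13))
E
```

```text
top sep 1954 (array([521.8, -98.7]), array([220.6,  64.7]), 11.41) med [521.  -98.3  27.7] z [24.4 27.7 31.1]
 cast top 774 (array([ 512.7, -282.4]), array([197.4,  47.1]), -12.15) med [ 512.3 -282.9   49.1] z [45.1 49.1 52.6]
 cast all 1357 (array([ 512. , -283.9]), array([202.3,  52.4]), -12.05) med [ 512.3 -278.9   46.3] z [25.8 46.3 52. ]
 board 2185 (array([560.8, 216.9]), array([297.7, 111.4]), -85.33) med [547.9 177.3  17.9] z [14.3 17.9 21.6]
 boxes 1702 (array([567.4, 233.2]), array([243.1,  89.3]), -80.53) med [559.  224.3  65.9] z [62.3 65.9 68.9]
 stop 255 (array([549.6, 345.5]), array([90.4, 30.4]), 6.04) med [550.2 333.6 113.1] z [ 87.7 113.1 120.5]
scene sep 1446 (array([523.3, -99.8]), array([222.7,  64.8]), 11.34) med [533.8 -97.5  27.8] z [24.8 27.8 30.8]
 cast top 569 (array([ 519. , -282.9]), array([191.1,  48.6]), -12.27) med [ 518.6 -281.9   49.6] z [44.8 49.6 52.5]
 cast all 1096 (array([ 515.2, -280.5]), array([200.9,  53.5]), -13.57) med [ 528.1 -277.4   44.6] z [21.6 44.6 51.8]
 board 1656 (array([529.3, 230.1]), array([334.5, 178.6]), -83.92) med [597.4 175.3  17.8] z [13.9 17.8 21.7]
 boxes 1503 (array([564.6, 236. ]), array([250.3,  87.4]), -84.42) med [563.6 225.5  65.8] z [62.5 65.8 68.4]
 stop 247 (array([552.6, 344.8]), array([91. , 30.1]), 4.67) med [560.6 334.1 114.2] z [ 86.9 114.2 119.4]
```

View pics/crop1.png

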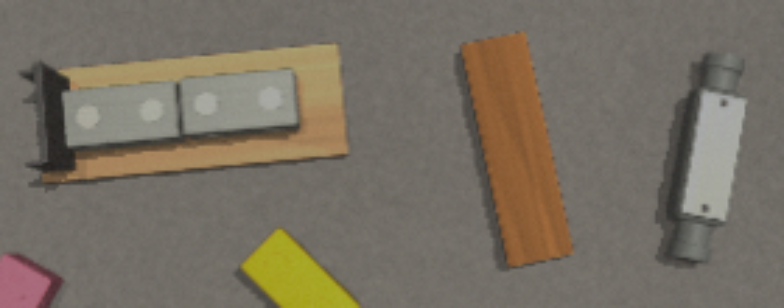

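The crop confirms the straight two-hub body at crop (712,155), the full-length board at (517,150), and the boxes end to end against the stop plate at (52,118). Next I'll fix the box and stop frame and compute the first reach.

```bash
cat >> h.py <<'E'
A=np.radians(94.67); JC=np.array([.5608,.2169]); X=np.array([np.cos(A),np.sin(A)]); Y=np.array([-X[1],X[0]])
def tojig(W): 
    d=W[...,:2]-JC; return np.stack([d@X,d@Y,W[...,2]],-1)
def world(x,y): return JC+x*X+y*Y
from scipy.spatial.transform import Rotation as Ro
def delta(xy,gz,yaw,s=None):
    s=s or get_state(); R=Ro.from_euler('xyz',s["ee_rot"]); T=Ro.from_euler('xyz',[np.pi,0,np.radians(yaw)])
    p=np.array([*xy,gz+tcp_to_grasp])
    print("delta",np.round(R.inv().apply(p-s["eef_pos"])*1e3,1),np.round((R.inv()*T).as_rotvec(degrees=True),2))
E
python3 - <<'E'
from h import *
for n in("top","scene"):
    W=tojig(np.load(n+"W.npy")); p=W.reshape(-1,3)
    b=p[(abs(p[:,0])<.16)&(abs(p[:,1])<.07)]
    t=b[(b[:,2]>.060)&(b[:,2]<.072)&(b[:,0]<.108)&(abs(b[:,1])<.04)]
    print(n,"boxes",rect(t[:,:2]),np.round(np.percentile(t,[.5,50,99.5],axis=0)*1e3,1))
    for lo,hi in((-.12,-.06),(-.06,0),(0,.06),(.06,.105)):
        q=t[(t[:,0]>lo)&(t[:,0]<hi)]; print(lo,np.round(np.percentile(q[:,1],[2,98])*1e3,1),np.round(np.percentile(q[:,1],[2,98]).mean()*1e3,1))
    s=b[(b[:,2]>.105)]; print("stop",np.round(np.percentile(s,[2,50,98],axis=0)*1e3,1))
    q=b[(b[:,2]>.012)&(b[:,2]<.024)]; print("board",np.round(np.percentile(q,[1,50,99],axis=0)*1e3,1))
delta((.522,-.099),.18,101.4)
E
```

```text
top boxes (array([1.3, 1. ]), array([213.1,  55.5]), 0.82) [[-104.3  -26.    60.5]
 [   3.2    1.6   65.9]
 [ 106.6   28.6   70.9]]
-0.12 [-25.  26.] 0.5
-0.06 [-25.4  26.2] 0.4
0 [-23.9  28.1] 2.1
0.06 [-24.   28.2] 2.1
stop [[114.4 -43.8 105.9]
 [117.4   1.4 116.9]
 [122.9  43.8 121.2]]
board [[-147.4  -54.4   13.5]
 [ -39.6   22.1   17.9]
 [ 134.5   54.9   23.2]]
scene boxes (array([ 0.8, -1.3]), array([214.5,  56.5]), 0.83) [[-105.3  -28.7   60.6]
 [   1.6   -3.2   65.8]
 [ 106.6   25.9   70. ]]
-0.12 [-28.2  24.2] -2.0
-0.06 [-28.5  22.9] -2.8
0 [-27.   25.1] -1.0
0.06 [-27.6  24.6] -1.5
stop [[113.5 -46.6 105.6]
 [117.   -6.5 117. ]
 [122.6  41.5 120.3]]
board [[-148.6  -57.3   13.1]
 [ -46.8  -36.2   17.9]
 [ 144.    52.3   23.3]]
delta [ 561.3 -519.    65.4] [-8.0000e-02 -2.0000e-02  1.4552e+02]
```

Request:
{"op": "drive_tool", "data": {
  "moves": [
    [561,-519,0,0,0,145.5,-1],
    [561,-519,0,0,0,145.5,-1],
    [561,-519,0,0,0,145.5,-1],
    [561,-519,0,0,0,145.5,-1],
    [561,-519,0,0,0,145.5,-1],
    [561,-519,0,0,0,145.5,-1],
    [561,-519,0,0,0,145.5,-1],
    [561,-519,0,0,0,145.5,-1],
    [561,-519,65,0,0,145.5,-1],
    [561,-519,65,0,0,145.5,-1],
    [561,-519,65,0,0,145.5,-1],
    [561,-519,65,0,0,145.5,-1]
  ],
  "grip_force": 15
}}

```text
t: 1.7
eef_pos: [0.5153, -0.0804, 0.3447]
ee_rot: [3.141, 0.0, 2.054]
force: [0.8, -0.0, -0.2]
width: 0.0875
```

```bash
python3 - <<'E'
from h import *
delta((.5225,-.099),.030,101.4)
E
```

```text
delta [-19.8  -2.4 155.4] [5.000e-02 1.000e-02 1.626e+01]
```

Request:
{"op": "drive_tool", "data": {
  "moves": [
    [-20,-2,40,0,0,10,-1],
    [-20,-2,80,0,0,16.3,-1],
    [-20,-2,100,0,0,16.3,-1],
    [-20,-2,100,0,0,16.3,-1],
    [-20,-2,100,0,0,16.3,-1]
  ]
}}

```text
t: 2.33
eef_pos: [0.523, -0.0968, 0.2458]
ee_rot: [3.141, 0.0, 1.776]
force: [-0.2, -0.6, 0.3]
width: 0.0874
```

```bash
python3 - <<'E'
from h import *
s=get_state(); print(s["t"],s["eef_pos"],s["ee_rot"],s["force"])
delta((.5225,-.099),.030,101.4)
f,W=cam("top"); save("over_sep",f["img"][110:250,310:450],4); f,W=cam("scene"); save("over_sep2",f["img"][130:270,220:360],4)
a=cv2.imread("pics/over_sep.png");b=cv2.imread("pics/over_sep2.png");cv2.imwrite("pics/o.png",cv2.resize(np.hstack([a,b]),(800,400)))
E
```

```text
2.325 [ 0.52301837 -0.09684366  0.24583337] [3.14052863e+00 2.93929038e-04 1.77570282e+00] [-0.18805102 -0.64144795  0.29860448]
delta [-2.  -1.  56.5] [0.06 0.02 0.34]
```

View pics/o.png

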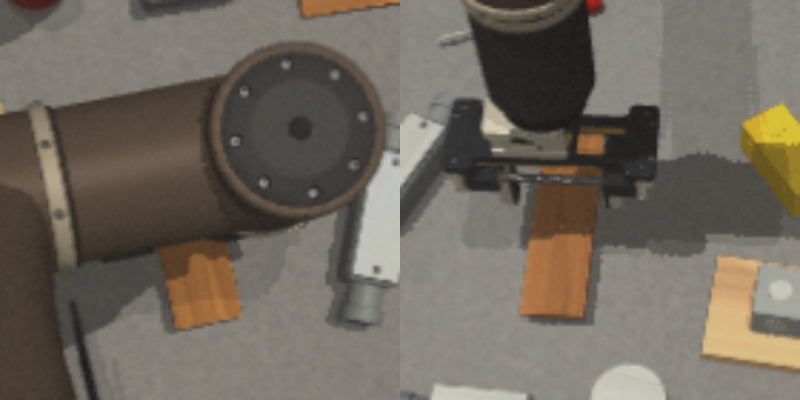

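The jaws straddle the board in both views, centred near crop (565,185) on the right, and clear of the casting. I'll lower and grip.

Request:
{"op": "drive_tool", "data": {
  "moves": [
    [-2,-1,25,0,0,0,-1],
    [-2,-1,45,0,0,0,-1],
    [-2,-1,56,0,0,0,-1],
    [-2,-1,56,0,0,0,-1],
    [-2,-1,56,0,0,0,0.6],
    [-2,-1,56,0,0,0,0.6],
    [-2,-1,56,0,0,0,0.6],
    [-2,-1,56,0,0,0,0.6],
    [-2,-1,56,0,0,0,0.6]
  ],
  "grip_force": 15
}}

```text
t: 3.55
eef_pos: [0.5222, -0.0991, 0.1895]
ee_rot: [3.141, 0.0, 1.775]
force: [-0.6, 0.4, 6.7]
width: 0.064
```

Request:
{"op": "drive_tool", "data": {
  "moves": [
    [0,0,-20,0,0,0,0.6],
    [0,0,-70,0,0,0,0.6],
    [0,0,-130,0,0,0,0.6],
    [0,0,-150,0,0,0,0.6],
    [0,0,-150,0,0,0,0.6]
  ]
}}

```text
t: 4.18
eef_pos: [0.5221, -0.0991, 0.3405]
ee_rot: [3.138, -0.0, 1.775]
force: [-0.6, 0.3, -2.3]
width: 0.064
```

```bash
python3 - <<'E'
from h import *
s=get_state(); print(s["t"],s["eef_pos"],s["ee_rot"],s["force"],s["width"])
delta(world(-.005,0),.18,184.67+.4)
E
```

```text
4.175 [ 0.52211961 -0.09907744  0.34049946] [ 3.13809797e+00 -1.96534662e-05  1.77508392e+00] [-0.59280277  0.34039512 -2.30015915] 0.06402554716151534
delta [296.6 101.4   1.6] [  0.16   0.14 -83.37]
```

Request:
{"op": "drive_tool", "data": {
  "moves": [
    [296,101,0,0,0,-83.3,0.6],
    [296,101,0,0,0,-83.3,0.6],
    [296,101,0,0,0,-83.3,0.6],
    [296,101,0,0,0,-83.3,0.6],
    [296,101,0,0,0,-83.3,0.6],
    [296,101,0,0,0,-83.3,0.6],
    [296,101,0,0,0,-83.3,0.6],
    [296,101,0,0,0,-83.3,0.6],
    [296,101,40,0,0,-83.3,0.6],
    [296,101,70,0,0,-83.3,0.6],
    [296,101,70,0,0,-83.3,0.6]
  ]
}}

```text
t: 5.55
eef_pos: [0.5595, 0.2103, 0.265]
ee_rot: [-3.138, -0.007, -3.055]
force: [0.3, -0.8, -0.4]
width: 0.064
```

```bash
cat > look.py <<'E'
from h import *
import sys
s=get_state(); print(s["t"],s["eef_pos"],np.degrees(s["ee_rot"]),s["force"],s["width"])
g=s["eef_pos"][:2]-JC; print("grasp in jig",g@X*1e3,g@Y*1e3,"gz",(s["eef_pos"][2]-tcp_to_grasp)*1e3)
zl,zh=float(sys.argv[2]),float(sys.argv[3])
ims=[]
for n,c in(("top",(120,220,185,335)),("scene",(195,295,310,460))):
    f,W=cam(n); J=tojig(W); ims.append(f["img"][c[0]:c[1],c[2]:c[3]])
    m=(abs(J[...,0])<.16)&(abs(J[...,1])<.07); rgb=f["img"].astype(int)
    br=m&(rgb[...,0]>1.4*rgb[...,2])&(J[...,2]>zl)&(J[...,2]<zh)
    p=J[br]; print(n,len(p)); 
    if len(p)>50:
        print("brown",rect(p[:,:2]),np.round(np.percentile(p,[1,50,99],axis=0)*1e3,1))
        for lo,hi in((-.12,-.08),(-.08,-.04),(-.04,0),(0,.04),(.04,.08),(.08,.12)):
            q=p[(p[:,0]>lo)&(p[:,0]<hi)]
            if len(q)>20: e=np.percentile(q[:,1],[2,98])*1e3; print(lo,len(q),np.round(e,1),np.round(e.mean(),1))
        for lo,hi in((-.03,-.01),(-.01,.01),(.01,.03)):
            q=p[(p[:,1]>lo)&(p[:,1]<hi)]; print("  x ends",np.round(np.percentile(q[:,0],[.5,99.5])*1e3,1))
save(sys.argv[1],np.hstack(ims),2.65)
E
python3 look.py held .08 .14
```

```text
5.55 [0.55950236 0.21032475 0.26495961] [-179.78421264   -0.39096016 -175.02945433] [ 0.33204353 -0.7946654  -0.37036121] 0.0639513264231967
grasp in jig -6.447775097997604 1.8286684692881958 gz 105.65961286381936
top 1074
brown (array([-6.1,  3.7]), array([217.9,  64.9]), -0.01) [[-114.1  -27.4   99.1]
 [ -62.5   12.5  103.6]
 [  96.9   35.6  107.5]]
-0.12 358 [-27.2  34.7] 3.7
-0.08 406 [-27.   35.4] 4.2
-0.04 109 [-25.9  30.4] 2.3
0 23 [23.3 30.3] 26.8
0.04 122 [11.8 35.7] 23.8
0.08 56 [15.7 35.5] 25.6
  x ends [-114.6  -33.3]
  x ends [-114.8  -31.2]
  x ends [-114.   99.]
scene 1211
brown (array([-5.3,  1.2]), array([220.2,  67.6]), 0.22) [[-113.9  -31.3  100.3]
 [ -45.1    0.2  105.4]
 [ 103.6   32.1  109. ]]
-0.12 305 [-31.1  31.6] 0.2
-0.08 347 [-31.   31.3] 0.1
-0.04 27 [ 4.5 32.7] 18.6
0.04 309 [-30.9  30.6] -0.1
0.08 215 [-31.1  31.4] 0.2
  x ends [-115.   102.2]
  x ends [-114.3  104.6]
  x ends [-114.6  104. ]
```

View pics/held.png

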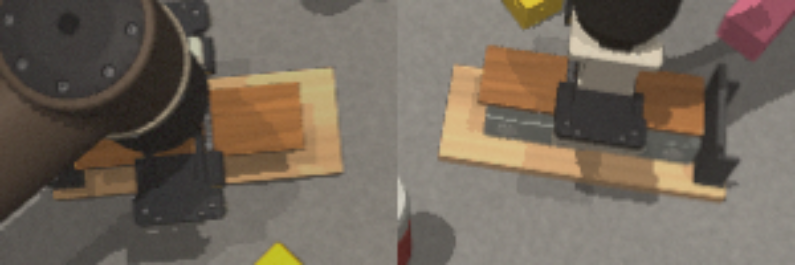

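The board is held level over the boxes, top view (255,125) and scene view (590,90), about 2 mm off-centre and 10 mm short of the stop at (720,110). The arm may still be settling, so I'll lower partly and read it again.

Request:
{"op": "drive_tool", "data": {
  "moves": [
    [0,0,15,0,0,-0.5,0.6],
    [0,0,15,0,0,-0.5,0.6],
    [0,0,15,0,0,-0.5,0.6],
    [0,0,15,0,0,-0.5,0.6]
  ]
}}

```text
t: 6.15
eef_pos: [0.5609, 0.2113, 0.2545]
ee_rot: [3.141, 0.001, -3.046]
force: [-0.2, 0.0, -0.4]
width: 0.0634
```

```bash
python3 look.py held2 .07 .14
```

```text
6.15 [0.56094459 0.2112922  0.25447688] [ 1.79975837e+02  4.54015655e-02 -1.74494429e+02] [-1.52500967e-01  4.29810437e-04 -4.39365226e-01] 0.06343111956256126
grasp in jig -5.600950614517791 0.312459809590628 gz 95.17687885763083
top 1016
brown (array([-5.4,  1. ]), array([215.9,  64.5]), 0.65) [[-112.6  -30.8   87.9]
 [ -62.6    8.5   92.9]
 [  94.4   33.2   97.5]]
-0.12 337 [-30.8  31.4] 0.3
-0.08 394 [-29.8  31.7] 1.0
-0.04 115 [-29.7  28.1] -0.8
0.04 110 [11.2 33.5] 22.3
0.08 43 [17.6 34.2] 25.9
  x ends [-113.   -31.9]
  x ends [-112.7  -30. ]
  x ends [-113.2   94.8]
scene 1182
brown (array([-4.6, -0.5]), array([219.7,  66.6]), 0.25) [[-113.   -33.2   87.8]
 [ -44.3   -0.9   92.7]
 [ 104.2   31.1   96.2]]
-0.12 289 [-33.4  29.1] -2.1
-0.08 340 [-32.9  28.9] -2.0
-0.04 34 [-16.7  30.7] 7.0
0.04 291 [-31.6  29.2] -1.2
0.08 221 [-31.5  31.3] -0.1
  x ends [-113.5  103.6]
  x ends [-113.8  105.1]
  x ends [-113.6  104.3]
```

Now in line with the boxes in both cameras, within about 0.5 mm. I'll lower to about 1.5 mm above them and go near the stop.

Request:
{"op": "drive_tool", "data": {
  "moves": [
    [0,0,10,0,0,0,0.6],
    [0,0,17,0,0,0,0.6],
    [0,0,17,0,0,0,0.6],
    [0,5,17,0,0,0,0.6],
    [0,8,17,0,0,0,0.6],
    [0,8,17,0,0,0,0.6],
    [0,8,17,0,0,0,0.6]
  ]
}}

```text
t: 7.12
eef_pos: [0.56, 0.2192, 0.237]
ee_rot: [3.142, 0.0, -3.045]
force: [-0.6, -0.6, -0.8]
width: 0.0639
```

Request:
{"op": "drive_tool", "data": {
  "moves": [
    [0,1,0,0,0,0,0.6],
    [0,1,0,0,0,0,0.6],
    [0,2,0,0,0,0,0.6],
    [0,2,0,0,0,0,0.6]
  ]
}}

```text
t: 7.62
eef_pos: [0.5598, 0.2208, 0.2369]
ee_rot: [-3.141, -0.0, -3.046]
force: [0.8, -3.7, -0.6]
width: 0.0641
```

Request:
{"op": "drive_tool", "data": {
  "moves": [
    [0,0.7,0,0,0,0,0.6],
    [0,0.7,0,0,0,0,0.6]
  ]
}}

```text
t: 7.88
eef_pos: [0.5597, 0.2211, 0.2368]
ee_rot: [-3.14, -0.001, -3.046]
force: [1.8, -6.0, -1.1]
width: 0.0637
```

The board is touching the stop, at about 6 N. I'll lower the last 1.5 mm, release and rise.

Request:
{"op": "drive_tool", "data": {
  "moves": [
    [0,0,0.8,0,0,0,0.6],
    [0,0,1.5,0,0,0,0.6],
    [0,0,1.5,0,0,0,0.6]
  ]
}}

```text
t: 8.25
eef_pos: [0.5597, 0.221, 0.2357]
ee_rot: [-3.14, -0.001, -3.046]
force: [0.1, -6.7, 2.9]
width: 0.064
```

Request:
{"op": "drive_tool", "data": {
  "moves": [
    [0,0,0,0,0,0,0.2],
    [0,0,0,0,0,0,-0.3],
    [0,0,0,0,0,0,-1],
    [0,0,0,0,0,0,-1],
    [0,0,0,0,0,0,-1],
    [0,0,-30,0,0,0,-1],
    [0,0,-90,0,0,0,-1],
    [0,0,-120,0,0,0,-1],
    [0,0,-120,0,0,0,-1]
  ]
}}

```text
t: 9.38
eef_pos: [0.5603, 0.2224, 0.3587]
ee_rot: [3.139, 0.005, -3.045]
force: [-0.2, 0.5, -0.4]
width: 0.0879
```

```bash
python3 - <<'E'
from h import *
s=get_state(); print(s["t"],s["eef_pos"])
delta((.513,-.2825),.18,77.9)
E
```

```text
9.375 [0.56032036 0.22241918 0.35865115]
delta [  95.9 -498.1   17.4] [3.9000e-01 4.0000e-02 1.0764e+02]
```

Request:
{"op": "drive_tool", "data": {
  "moves": [
    [96,-498,10,0,0,107.6,-1],
    [96,-498,10,0,0,107.6,-1],
    [96,-498,10,0,0,107.6,-1],
    [96,-498,10,0,0,107.6,-1],
    [96,-498,10,0,0,107.6,-1],
    [96,-498,10,0,0,107.6,-1],
    [96,-498,10,0,0,107.6,-1],
    [96,-498,10,0,0,107.6,-1],
    [96,-498,10,0,0,107.6,-1],
    [96,-498,60,0,0,107.6,-1],
    [96,-498,90,0,0,107.6,-1],
    [96,-498,90,0,0,107.6,-1]
  ]
}}

```text
t: 10.88
eef_pos: [0.5108, -0.2828, 0.2624]
ee_rot: [-3.135, -0.0, 1.359]
force: [-0.3, -0.3, 0.7]
width: 0.0879
```

```bash
python3 look.py placed .06 .09; python3 - <<'E'
from h import *
delta((.513,-.2825),.028,77.9)
f,W=cam("scene"); save("over_cast",f["img"][120:260,140:300],4)
a=cv2.imread("pics/placed.png"); b=cv2.imread("pics/over_cast.png"); b=cv2.resize(b,(343,300)); cv2.imwrite("pics/p2.png",np.vstack([a,np.hstack([b,np.zeros((300,a.shape[1]-343,3),np.uint8)])]))
E
```

```text
10.875 [ 0.51082387 -0.28278625  0.26237963] [-1.79641321e+02 -1.57635249e-02  7.78910448e+01] [-0.30399988 -0.29703706  0.73173068] 0.08793876658929188
grasp in jig -493.95847879093776 90.49300018375678 gz 103.07962612857158
top 2106
brown (array([5.1, 1.7]), array([221. ,  64.9]), 0.49) [[-103.6  -29.7   68.3]
 [   5.     2.1   74. ]
 [ 112.9   33.8   78.6]]
-0.12 246 [-29.7  31.8] 1.0
-0.08 382 [-29.7  32.4] 1.3
-0.04 380 [-28.7  33. ] 2.2
0 386 [-29.1  33.2] 2.0
0.04 378 [-28.6  33.6] 2.5
0.08 334 [-28.5  33.8] 2.6
  x ends [-104.4  114. ]
  x ends [-103.9  113.4]
  x ends [-104.2  113.9]
scene 1836
brown (array([5.6, 3.2]), array([223.1,  74. ]), 0.56) [[-103.4  -32.6   68.5]
 [   5.6   -2.4   73.9]
 [ 113.9   31.    77.7]]
-0.12 211 [-32.2  29.2] -1.5
-0.08 328 [-32.6  29.7] -1.5
-0.04 331 [-32.   30.6] -0.7
0 331 [-32.   30.7] -0.7
0.04 334 [-31.5  30.6] -0.4
0.08 301 [-31.4  30.6] -0.4
  x ends [-104.3  114.2]
  x ends [-104.5  114.2]
  x ends [-105.1  114.3]
delta [ 0.7  0.5 78.4] [-0.02  0.02  0.06]
```

View pics/p2.png

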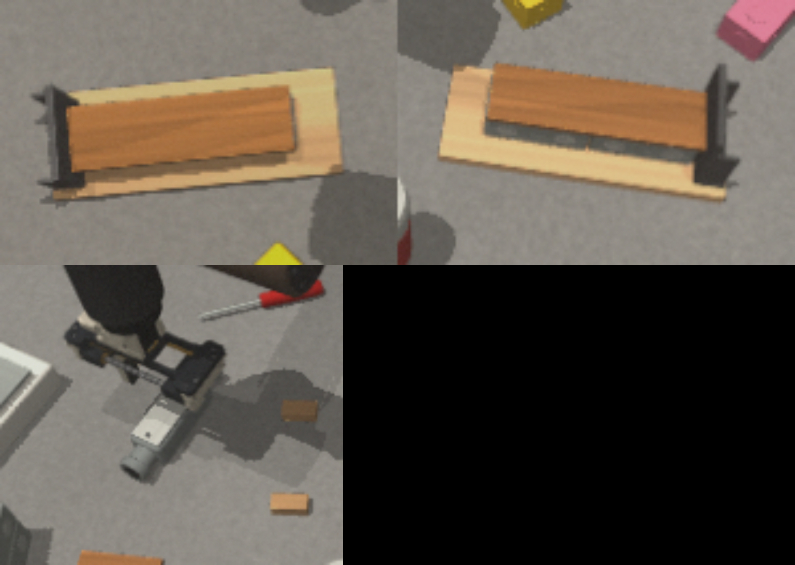

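The separator lies flat on the boxes at (180,128) with its top at 74 mm. It is centred within about 0.8 mm and its end is at the stop face. The gripper is over the casting at (165,420). I'll lower and grip.

Request:
{"op": "drive_tool", "data": {
  "moves": [
    [0.5,0.5,40,0,0,0,-1],
    [0.5,0.5,65,0,0,0,-1],
    [0.5,0.5,75,0,0,0,-1],
    [0.5,0.5,75,0,0,0,-1],
    [0.5,0.5,75,0,0,0,0.6],
    [0.5,0.5,75,0,0,0,0.6],
    [0.5,0.5,75,0,0,0,0.6],
    [0.5,0.5,75,0,0,0,0.6],
    [0.5,0.5,75,0,0,0,0.6],
    [0.5,0.5,75,0,0,0,0.6]
  ],
  "grip_force": 25
}}

```text
t: 12.28
eef_pos: [0.5126, -0.2829, 0.1908]
ee_rot: [3.141, 0.0, 1.36]
force: [-1.7, -3.3, 5.0]
width: 0.0516
```

Request:
{"op": "drive_tool", "data": {
  "moves": [
    [0,0,-15,0,0,0,0.6],
    [0,0,-60,0,0,0,0.6],
    [0,0,-120,0,0,0,0.6],
    [0,0,-170,0,0,0,0.6],
    [0,0,-170,0,0,0,0.6],
    [0,0,-170,0,0,0,0.6]
  ]
}}

```text
t: 13.02
eef_pos: [0.5117, -0.2821, 0.3595]
ee_rot: [-3.14, -0.001, 1.359]
force: [-0.7, -0.4, -7.2]
width: 0.0517
```

```bash
python3 - <<'E'
from h import *
s=get_state(); print(s["t"],s["eef_pos"],s["force"],s["width"])
f,W=cam("scene"); print(len(W))
print(np.round(world(-.005,0.0)*1e3,1)); delta(world(-.005,0.0003),.20,185.3)
E
```

```text
13.025 [ 0.5117442  -0.28213219  0.3594606 ] [-0.72548757 -0.41306639 -7.16448808] 0.051674418360409445
400
[561.2 211.9]
delta [ 4.934e+02 -5.570e+01  1.000e-01] [-7.0000e-02 -2.2000e-01 -1.0742e+02]
```

Request:
{"op": "drive_tool", "data": {
  "moves": [
    [493,-56,0,0,0,-107.4,0.6],
    [493,-56,0,0,0,-107.4,0.6],
    [493,-56,0,0,0,-107.4,0.6],
    [493,-56,0,0,0,-107.4,0.6],
    [493,-56,0,0,0,-107.4,0.6],
    [493,-56,0,0,0,-107.4,0.6],
    [493,-56,0,0,0,-107.4,0.6],
    [493,-56,0,0,0,-107.4,0.6],
    [493,-56,0,0,0,-107.4,0.6],
    [493,-56,0,0,0,-107.4,0.6],
    [493,-56,0,0,0,-107.4,0.6],
    [493,-56,0,0,0,-107.4,0.6]
  ]
}}

```text
t: 14.58
eef_pos: [0.561, 0.2109, 0.3593]
ee_rot: [-3.141, -0.002, -3.054]
force: [0.3, -0.6, -5.3]
width: 0.0518
```

Request:
{"op": "drive_tool", "data": {
  "moves": [
    [0,0,30,0,0,0,0.6],
    [0,0,60,0,0,0,0.6],
    [0,0,80,0,0,0,0.6],
    [0,0,80,0,0,0,0.6],
    [0,0,80,0,0,0,0.6]
  ]
}}

```text
t: 15.2
eef_pos: [0.5616, 0.2112, 0.2813]
ee_rot: [3.141, 0.001, -3.05]
force: [0.1, 0.4, -5.3]
width: 0.0515
```

```bash
cat > look2.py <<'E'
from h import *
import sys
off=float(sys.argv[2])  # casting underside z in mm
s=get_state(); print(s["t"],s["eef_pos"],np.degrees(s["ee_rot"]),s["force"],s["width"])
g=s["eef_pos"][:2]-JC; print("grasp in jig",g@X*1e3,g@Y*1e3,"gz",(s["eef_pos"][2]-tcp_to_grasp)*1e3)
ims=[]
for n,c in(("top",(120,220,185,335)),("scene",(195,295,310,460))):
    f,W=cam(n); J=tojig(W)*1e3; ims.append(f["img"][c[0]:c[1],c[2]:c[3]]); rgb=f["img"].astype(int)
    m=(abs(J[...,0])<160)&(abs(J[...,1])<50)
    gray=(abs(rgb[...,0]-rgb[...,2])<25)
    lid=J[m&gray&(abs(J[...,2]-off-50)<4)&(rgb.sum(-1)>330)]
    allp=J[m&gray&(J[...,2]>off+15)&(J[...,2]<off+54)&(rgb.sum(-1)>150)&(J[...,0]<113)]
    print(n,"lid",len(lid),"all",len(allp))
    for lo in range(-120,120,20):
        q=lid[(lid[:,0]>lo)&(lid[:,0]<lo+20)]; r=allp[(allp[:,0]>lo)&(allp[:,0]<lo+20)]
        def e(q): 
            if len(q)<15: return "-"
            a=np.percentile(q[:,1],[2,98]); return f"{a[0]:.1f} {a[1]:.1f} c{a.mean():.1f} z{np.median(q[:,2]):.1f}"
        print(lo,"lid",e(lid[(lid[:,0]>lo)&(lid[:,0]<lo+20)]),"| all",e(r))
    if len(allp): print("x ends all",np.percentile(allp[:,0],[.5,99.5]),"lid",np.percentile(lid[:,0],[.5,99.5]) if len(lid) else "")
    p=J[m&(rgb[...,0]>1.4*rgb[...,2])&(abs(J[...,2]-74)<4)]
    if len(p)>50: print("sep xmin",np.percentile(p[:,0],.5),rect(p[:,:2]/1e3))
save(sys.argv[1],np.hstack(ims),2.65)
E
python3 look2.py hc 89
```

```text
15.2 [0.56159806 0.21120004 0.28129722] [ 1.79987334e+02  5.92548835e-02 -1.74768090e+02] [ 0.12959292  0.41354764 -5.29490783] 0.05154678249712376
grasp in jig -5.746009921864753 -0.33133436186034404 gz 121.99722342367403
top lid 209 all 580
-120 lid - | all -15.3 16.5 c0.6 z127.4
-100 lid - | all -16.5 17.8 c0.7 z130.2
-80 lid -20.8 20.2 c-0.3 z138.0 | all -21.2 24.5 c1.7 z131.6
-60 lid -21.5 20.1 c-0.7 z140.0 | all -23.3 25.8 c1.2 z139.7
-40 lid -20.3 21.3 c0.5 z140.4 | all -23.9 21.4 c-1.2 z140.3
-20 lid - | all -
0 lid - | all -
20 lid - | all -
40 lid - | all 15.0 27.0 c21.0 z133.9
60 lid - | all 9.8 18.2 c14.0 z125.7
80 lid - | all -
100 lid - | all -
x ends all [-103.59917304   87.12279339] lid [-102.15483766   47.2464828 ]
sep xmin -103.85569488151592 (array([5.7, 1.9]), array([219.2,  64.6]), 0.68)
scene lid 230 all 792
-120 lid - | all -22.5 9.7 c-6.4 z130.6
-100 lid - | all -22.2 11.6 c-5.3 z129.8
-80 lid -25.2 16.3 c-4.4 z139.4 | all -27.9 18.1 c-4.9 z130.6
-60 lid -23.5 19.3 c-2.1 z140.5 | all -28.6 19.0 c-4.8 z139.7
-40 lid -0.5 18.8 c9.1 z140.7 | all -28.5 18.6 c-5.0 z140.5
-20 lid - | all -
0 lid - | all -
20 lid - | all -
40 lid -22.0 17.0 c-2.5 z140.5 | all -26.5 17.6 c-4.5 z139.3
60 lid - | all -18.8 11.1 c-3.9 z128.9
80 lid - | all -19.7 14.4 c-2.6 z130.3
100 lid - | all -
x ends all [-102.96721814   95.41353318] lid [-100.72526566   55.28293559]
sep xmin -104.32558636064088 (array([  7.7, -14.2]), array([223.5,  62.4]), 7.71)
```

View pics/hc.png

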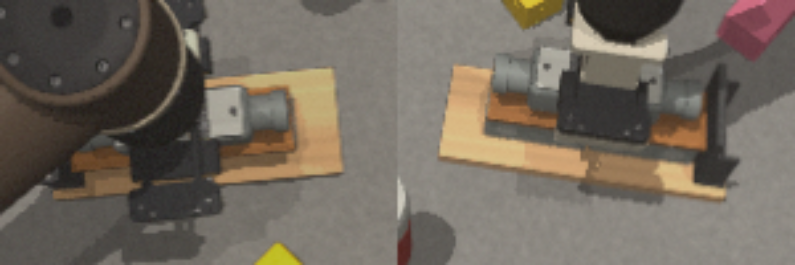

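The casting is held lid up and level in line over the board, lid at (228,110) in the top view, with a gap to the stop of about 19 mm. I'll lower to about 1.5 mm above the board, advance, then feel for the stop.

Request:
{"op": "drive_tool", "data": {
  "moves": [
    [0.5,0,8,0,0,0,0.6],
    [0.5,0,13,0,0,0,0.6],
    [0.5,0,15,0,0,0,0.6],
    [0.5,0,15,0,0,0,0.6],
    [0.5,7,15,0,0,0,0.6],
    [0.5,12,15,0,0,0,0.6],
    [0.5,15,15,0,0,0,0.6],
    [0.5,15.5,15,0,0,0,0.6],
    [0.5,15.5,15,0,0,0,0.6],
    [0.5,15.5,15,0,0,0,0.6]
  ]
}}

```text
t: 16.55
eef_pos: [0.5592, 0.2264, 0.2654]
ee_rot: [-3.142, -0.0, -3.049]
force: [-0.2, -0.0, -5.0]
width: 0.0517
```

Request:
{"op": "drive_tool", "data": {
  "moves": [
    [0,1,0,0,0,0,0.6],
    [0,1,0,0,0,0,0.6],
    [0,2,0,0,0,0,0.6],
    [0,2,0,0,0,0,0.6]
  ]
}}

```text
t: 17.05
eef_pos: [0.5591, 0.2286, 0.2655]
ee_rot: [3.142, 0.0, -3.049]
force: [-0.3, 0.4, -6.0]
width: 0.0516
```

Request:
{"op": "drive_tool", "data": {
  "moves": [
    [0,0.5,0,0,0,0,0.6],
    [0,0.5,0,0,0,0,0.6],
    [0,1,0,0,0,0,0.6],
    [0,1,0,0,0,0,0.6]
  ]
}}

```text
t: 17.55
eef_pos: [0.5589, 0.2295, 0.2654]
ee_rot: [-3.142, -0.0, -3.049]
force: [0.1, -0.6, -5.5]
width: 0.0521
```

Request:
{"op": "drive_tool", "data": {
  "moves": [
    [0,0.5,0,0,0,0,0.6],
    [0,0.5,0,0,0,0,0.6],
    [0,0.9,0,0,0,0,0.6],
    [0,0.9,0,0,0,0,0.6]
  ]
}}

```text
t: 18.05
eef_pos: [0.5589, 0.2301, 0.2655]
ee_rot: [-3.141, -0.0, -3.049]
force: [0.0, -2.1, -5.5]
width: 0.0522
```

Request:
{"op": "drive_tool", "data": {
  "moves": [
    [0,0.4,0,0,0,0,0.6],
    [0,0.8,0,0,0,0,0.6],
    [0,0.8,0,0,0,0,0.6]
  ]
}}

```text
t: 18.42
eef_pos: [0.5588, 0.2304, 0.2655]
ee_rot: [-3.14, -0.001, -3.049]
force: [0.8, -6.2, -4.2]
width: 0.0518
```

The casting is in contact at about 6 N. Now a gentle set-down in small steps, watching the vertical force.

Request:
{"op": "drive_tool", "data": {
  "moves": [
    [0,0,0.5,0,0,0,0.6],
    [0,0,0.5,0,0,0,0.6],
    [0,0,1,0,0,0,0.6],
    [0,0,1,0,0,0,0.6]
  ]
}}

```text
t: 18.92
eef_pos: [0.5588, 0.2303, 0.2649]
ee_rot: [-3.14, -0.0, -3.049]
force: [-0.2, -6.9, -1.8]
width: 0.0518
```

Request:
{"op": "drive_tool", "data": {
  "moves": [
    [0,0,0.3,0,0,0,0.6],
    [0,0,0.6,0,0,0,0.6],
    [0,0,0.6,0,0,0,0.6]
  ]
}}

```text
t: 19.3
eef_pos: [0.5588, 0.2304, 0.2649]
ee_rot: [-3.14, -0.0, -3.049]
force: [-2.1, -7.0, 3.5]
width: 0.0519
```

It is down on the board, with about 3.5 N of push. I'll release slowly and rise.

Request:
{"op": "drive_tool", "data": {
  "moves": [
    [0,0,0,0,0,0,0.3],
    [0,0,0,0,0,0,0],
    [0,0,0,0,0,0,-0.5],
    [0,0,0,0,0,0,-1],
    [0,0,0,0,0,0,-1],
    [0,0,0,0,0,0,-1],
    [0,0,-30,0,0,0,-1],
    [0,0,-90,0,0,0,-1],
    [0,0,-120,0,0,0,-1]
  ]
}}

```text
t: 20.42
eef_pos: [0.5592, 0.2315, 0.3873]
ee_rot: [3.14, 0.004, -3.048]
force: [-0.6, 0.9, 0.3]
width: 0.0879
```

Request:
{"op": "drive_tool", "data": {
  "moves": [
    [0,-60,0,0,0,0,-1],
    [0,-120,0,0,0,0,-1],
    [0,-180,0,0,0,0,-1],
    [0,-240,0,0,0,0,-1],
    [0,-300,0,0,0,0,-1],
    [0,-350,0,0,0,0,-1],
    [0,-350,0,0,0,0,-1],
    [0,-350,0,0,0,0,-1]
  ]
}}

```text
t: 21.42
eef_pos: [0.5911, -0.1174, 0.3837]
ee_rot: [3.141, -0.0, -3.05]
force: [0.4, -0.3, -0.1]
width: 0.0879
```

```bash
python3 look2.py fin 74
```

```text
21.425 [ 0.59109897 -0.11735206  0.3836674 ] [ 1.79990674e+02 -1.08964807e-02 -1.74740281e+02] [ 0.42694458 -0.29441277 -0.10844216] 0.0879301145160984
grasp in jig -335.60923977996856 -2.98469940894696 gz 224.3674048279577
top lid 797 all 1242
-120 lid - | all -
-100 lid - | all -
-80 lid - | all -
-60 lid -17.5 22.5 c2.5 z124.2 | all -17.5 26.2 c4.3 z118.4
-40 lid -17.2 21.6 c2.2 z124.2 | all -16.7 27.2 c5.3 z123.8
-20 lid -19.6 21.8 c1.1 z124.0 | all -22.0 27.8 c2.9 z123.4
0 lid -19.8 22.9 c1.6 z123.6 | all -20.7 27.7 c3.5 z123.4
20 lid -19.0 23.3 c2.1 z124.2 | all -20.2 28.1 c4.0 z123.4
40 lid -18.7 23.7 c2.5 z123.9 | all -20.7 28.4 c3.8 z123.3
60 lid -18.5 22.3 c1.9 z123.7 | all -19.1 28.3 c4.6 z122.8
80 lid - | all -12.3 19.3 c3.5 z113.0
100 lid - | all -13.4 21.6 c4.1 z113.9
x ends all [-48.52140441 112.11690312] lid [-43.27060776  73.68551324]
sep xmin -46.64897672053375 (array([33.9,  2.8]), array([162. ,  64.3]), -0.44)
scene lid 711 all 1472
-120 lid - | all -
-100 lid - | all -19.8 10.5 c-4.7 z115.1
-80 lid - | all -20.2 12.4 c-3.9 z112.7
-60 lid -20.7 19.4 c-0.6 z123.5 | all -26.3 18.3 c-4.0 z114.8
-40 lid -22.1 20.1 c-1.0 z124.2 | all -27.0 19.7 c-3.6 z123.1
-20 lid -21.7 21.6 c-0.1 z124.1 | all -26.5 21.2 c-2.7 z123.1
0 lid -21.5 21.0 c-0.3 z124.2 | all -26.1 20.7 c-2.7 z123.5
20 lid -20.9 20.8 c-0.0 z123.6 | all -26.7 20.3 c-3.2 z122.6
40 lid -20.2 21.4 c0.6 z124.0 | all -26.3 20.8 c-2.7 z123.1
60 lid -20.3 21.5 c0.6 z123.7 | all -25.9 21.3 c-2.3 z122.0
80 lid - | all -16.2 12.0 c-2.1 z112.2
100 lid - | all -18.8 15.7 c-1.6 z112.4
x ends all [-83.41855452 112.17617858] lid [-43.89948241  74.6269961 ]
sep xmin -104.97889440207443 (array([ 4.5, -2.7]), array([220.6,  64.2]), -0.81)
```

View pics/fin.png

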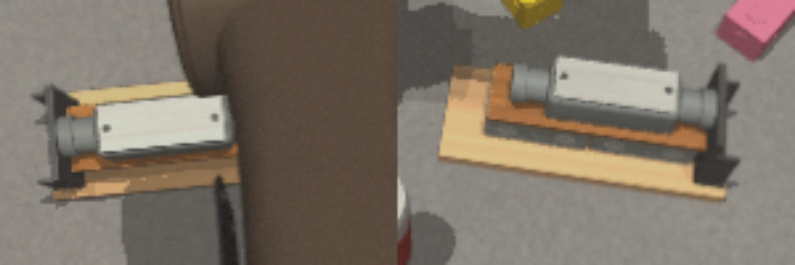

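The view shows the casting lid up on the board at (165,122) and (615,82), with its hub against the stop. The lid is at 124 mm, as expected. One last numeric check of the touch at the stop and whether anything else moved.

```bash
python3 - <<'E'
from h import *
f,W=cam("scene"); J=tojig(W)*1e3; rgb=f["img"].astype(int); O=np.load("sceneW.npy")
r=(abs(J[...,1]+3)<14)&(J[...,2]>95)&(J[...,2]<122)
p=J[r&(J[...,0]<0)&(J[...,0]>-130)]; print("hub back x",np.sort(p[:,0])[[0,2,5,10,20]])
s=J[(abs(J[...,1]+4)<60)&(J[...,0]<-60)&(J[...,0]>-130)&(abs(J[...,2]-74)<4)]; print("sep back x",np.sort(s[:,0])[[0,2,5,10,20]])
P=J[r&(J[...,0]>80)&(J[...,0]<130)&(J[...,2]>105)]; print("hub/stop x hist",np.histogram(P[:,0],np.arange(90,126,2)))
b=cv2.cvtColor(cv2.imread("pics/scene0.png"),cv2.COLOR_BGR2RGB).astype(int)
# box side faces, before vs now
for nm,w in(("before",tojig(O)*1e3),("now",J)):
    q=w[(w[...,2]>25)&(w[...,2]<58)&(abs(w[...,1])<45)&(abs(w[...,0])<118)]; 
    print(nm,"box side y med",[round(float(np.median(q[(q[:,0]>l)&(q[:,0]<l+50)][:,1])),1) for l in(-105,-55,0,50)],"x",np.percentile(q[:,0],[1,99]).round(1))
d=(abs(W[...,2]-O[...,2])>.012); d=cv2.morphologyEx(d.astype(np.uint8),cv2.MORPH_OPEN,np.ones((3,3)))
n,l,st,c=cv2.connectedComponentsWithStats(d); print([ (x[:5].tolist()) for x in st[1:] if x[4]>25])
E
```

```text
hub back x [-85.68979207 -85.33207281 -84.66587937 -83.5768577  -81.34225298]
sep back x [-105.409824   -104.97989236 -104.60294312 -103.77814161 -102.58450745]
hub/stop x hist (array([ 7,  6,  9,  7,  9,  6,  9,  8, 10, 11,  8,  6,  8, 10, 10,  8,  2]), array([ 90,  92,  94,  96,  98, 100, 102, 104, 106, 108, 110, 112, 114,
       116, 118, 120, 122, 124]))
before box side y med [-28.2, -28.4, -26.9, -27.1] x [-104.1  116. ]
now box side y med [-28.2, -28.3, -27.1, -26.9] x [-104.2  115.1]
[[178, 0, 248, 220, 24768], [534, 0, 106, 158, 6390], [270, 175, 22, 14, 166], [262, 190, 28, 52, 959], [346, 217, 83, 29, 1543]]
```

```bash
python3 -c "
from station import *
print(job_done())"
```

```text
the job is handed in; nothing more can be done
None
```

The job is handed in at about 21.5 s on the robot's clock. I laid the full-length separator flat on the two boxes, then set the straight conduit body lid up on it. Each was brought up to the end stop until I felt about 6 N of contact, then lowered. The casting went down with about 3.5 N net push on the tool and was released.

What the last checks showed:
- **Height:** the lid is at 124 mm and the separator's top at 74 mm, as they should be.
- **Against the stop:** the back ends are at x = -85 mm (casting) and -105 mm (separator), which are the positions for touching the stop. The far end of the casting could not be separated from the stop plate in the depth data, so this rests on the back ends and the contact force.
- **Centring and line:** the separator is within about 1 mm of the boxes' centre line. The casting is 0.7 to 1.5 mm off it. Both are in line to about 0.5°.
- **Boxes:** their side faces are unchanged to 0.2 mm.
- **Other things on the bench:** the depth picture differs from the first one only at the two moved objects, the stack and the arm. The arm hid part of the bench, so that part was not compared.

The two cameras disagreed by about 3 mm across the jig. I therefore judged centring by comparing objects within the same camera.

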